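# Lock the plugged tank coupler

## Task

One of the two low steel tanks on the bench has a plug standing in the coupler on its lid, with the coupler's two cam arms still raised. Swing both of its cam arms down together, not one after the other, until both hang fully home along the coupler's sides and the plug is locked in, still seated. Leave the other tank, whose coupler is empty, untouched.

Things in the scene. Friction and masses are not known exactly. Their poses are not given: they have to be found in the camera images.
- tank: Tank to lock: round steel tank, 172 mm diameter, lid 70 mm above the bench, fixed, with a fixed upright coupler (40 mm diameter, mouth up, rim at 159 mm) on its lid's centre. Origin: on the bench under the coupler's axis, z up. Its two cam arms sit at the coupler's +y and -y sides (tank frame); pivots along tank x, 145 mm above the bench, 23 mm from the coupler's axis. At least 20 mm free around them.
- cam_left (a joint): Cam arm on the tank's +y side: flat steel bar 14 mm wide, 6 thick, 69 long from pivot to rounded end. Hinge (rad): 0 sticks out level, negative raised (start -0.6 to -0.1), positive swung down, 1.571 the stop: hanging straight down, fully home; both arms then measure 52 mm over their outer faces, ends 76 mm above the bench. Friction 0.06 N m (2 to 3 N at 22 mm); stays where left.
- cam_right (a joint): The same kind of cam arm on the tank's -y side: 0 sticks out level, negative raised, positive swung down, 1.571 fully home; same size, start range and friction.
- plug: The loose steel plug (male adapter, closed on top, 150 g) already seated in this coupler: 46 mm tall, with a 41 mm diameter head resting on the rim and a low knob. Origin: centre of its underside, 123 mm above the bench when seated; z up. Its top is then 169 mm above the bench.
- empty_tank: The other tank, to be left untouched: same tank, same coupler with raised arms, but its mouth is open with no plug in it. Origin on the bench under its coupler's axis; fixed to the bench. The two tanks may stand either way round, left or right.
Not all that is in view belongs to the job. What is shaped like the tank but pink is not meant. Leave any brown look-alike of the plug alone.

How it is judged:
At the end, for the whole second after the job is handed in: Both cam arms of the plugged coupler hang within about 10 degrees of straight down (joints above 1.40), and the plug still sits upright in that coupler (its origin within 10 mm sideways of the coupler's axis and between 118 and 133 mm above the bench, tilted less than 10 degrees, at rest) (value of joint each of cam_left, cam_right above 1.4 rad and z of plug in the frame of tank between 0.118 and 0.133 m and horizontal distance between plug and tank below 0.01 m and angle between plug's own z axis and vertical below 0.17 rad and linear speed of plug below 0.05 m/s); the robot touches nothing.
It fails at once if the arms are swung one after the other: one is more than 69 degrees below level while the other is still less than 29 degrees below level ((value of joint cam_left above 1.2 rad and value of joint cam_right below 0.5 rad) or (value of joint cam_right above 1.2 rad and value of joint cam_left below 0.5 rad)).
It fails at once if the robot pushes on the empty tank, its coupler or its arms with more than 2 N (contact force between empty_tank and the fingers above 2 N or contact force between empty_tank and the arm above 2 N).
It also fails if it takes over 32 s, if anything falls off the work surface, if the arm or the gripper's body presses on something with over 40 N, if the wrist force passes 120 N, or if a joint passes its speed limit or range.

## Robot

A 6-joint arm with a two-finger parallel gripper is mounted at the origin on the work surface. World frame = base frame: x ahead of the robot, y to its left, z up, the work surface at z = 0. Lengths are in m, angles in rad, forces in N, time in s.
With the tool pointing down it reaches from about 0.3 to 0.825 m from the base axis. Payload 5.4 kg.
Tool frame: the origin (TCP) lies on the centre line of the jaws, within the pads' length; the fingertips stand 17 mm ahead of it and the grasp point (between the pads) lies 2 mm behind it; z points along the fingers, x is the direction in which the jaws open and shut, and the axes are right-handed (so a half turn about z gives the same grasp; the last joint's range is limited). The gripper opens to 92 mm and grips with 3 to 60 N. Pads are 20 mm wide; open, the fingers measure 128 mm over their backs; the gripper's body (75 mm by 189 mm) begins 69 mm behind the grasp point.
Start: joints at [1.126, 0.158, 1.597, -0, 1.386, -0.21], TCP at [0.134, 0.559, 0.232] pointing down, gripper open.
Joint ranges: [-2.91, 2.91], [-0.94, 2.29], [0.18, 2.7], [-1.29, 4.43], [0.17, 2.64], [-3, 3]. Speed limits (rad/s): [2.57, 2.57, 3.14, 3.14, 3.14, 3.14].

## Interface

Orientations are given as a unit quaternion [x, y, z, w].
In Python, from station import read_state, grab_frame, get_calibration, job_done, outline_of, spot_point gives the robot as it stands. The module is installed in compiled form; this text tells all that it offers.
- The arm moves only by the shell command python3 -m inch 'ROWS' [FORCE]. ROWS is JSON, a list of rows, each a list of 5 numbers: the gripper's target within -1 to 1 (fully open at 1, half-way at 0, shut at -1), then the shift along the tool's x, y, z in mm, then the turn about the tool's z in rad. In form: [[hand, tx, ty, tz, roll], ...]. A call has 1 to 12 rows; each row is the pose to reach, as a shift and turn from the pose commanded when the call began, along the tool's axes at that moment; what a row does not reach only later rows make up. A row lasts 1/10 s, in which the tool goes at most 50 mm and 8.59 degrees, less where a joint would pass 70% of its speed; a pose out of reach is approached as far as the arm can. A call with a gripper value outside its range is refused whole. The fingers move at their own pace and stop on an object; FORCE is the grip in N (left out, the last holds). Time passes only in rows, so rows that repeat a pose let the fingers close. It gives the time, the measured TCP pose, the force and the opening at its end, in the units of the state.
- read_state(): the state, without advancing time (a new reading comes with each control period).
- grab_frame(name): name is "scene" or "top"; returns (picture, depth): 400x640x3 uint8, blue, green, red; 400x640 float32, m along the optical axis (not along the pixel's ray), 0 where there is no reading.
- get_calibration(name): a dict with "vertical_fov" (degrees; the focal length in pixels is half the picture's height over the tangent of half this angle, whatever the lens; pixels are square), "cx", "cy" (the principal point, pixels), "R" (3x3) and "t" (3): a world point X has camera coordinates R X + t. Camera axes: x right, y down, z forward; pixel columns grow to the right and rows downward; lengths in m; the calibration is good to about 2 mm. A picture is of the moment at which its call begins. get_calibration takes no time and is no camera call.
- job_done(): hands the job in, once; it reports no verdict.
Trained networks look in the newest picture that a camera, given by its name, has taken for a name from the list of things; names that differ only in an ending like _2 or _b are one class to them, and where a whole thing is asked for, a point or a joint stands for the part that bears it (a point fixed in the world has none). Each returns a list of dicts, best first, with "confidence" (0 to 1); they miss things now and then, are a little off and sometimes report something else, mostly with a low value. They report only what shows in the picture. A call takes as long as a camera call. They do not tell look-alikes from the thing itself.
- outline_of(thing, camera): "region" (400x640 bool, what is visible of it) and "extent" ([left, top, width, height] in pixels, round what is visible of it).
- spot_point(thing, camera): "point" ([column, row] in pixels: a listed point, or the origin of a listed thing).
The state is a dict: "t": time; "joint_positions": joint angles; "joint_vel": joint speeds; "joint_efforts": joint torques, N m; "position": TCP position; "ee_rot": TCP orientation; "force": force on the tool from outside, world axes, zero at the start; "moment": the same for the moment, N m; "gripper_width": opening from 0.0 (shut) to 1.0 (fully open).
Only numpy, scipy, OpenCV 4.12 (cv2) and the standard library are available. Lean on these libraries where they do the work, as an engineer would, in place of code of your own. Each camera call takes 0.05 s, during which the arm holds its last target. There are 200 camera calls.

## Working session

There is one attempt and no reset: what is moved stays moved. The work goes in short steps, Python scripts to look and compute and a shell command to move; the robot and the scene stay as the last step left them, time stands still between calls to the robot, and variables do not carry over. Pictures are saved under pics/ and viewed, about 8 in all and at most 12, crops included, and the job is handed in when it is done.

```bash
mkdir -p pics; cat > h.py <<'E'
import numpy as np,cv2
from station import *
def cam(n):
    c=get_calibration(n);f=200/np.tan(np.radians(c["vertical_fov"])/2);return f,c["cx"],c["cy"],np.array(c["R"]),np.array(c["t"])
def cloud(n,d):
    f,cx,cy,R,t=cam(n);v,u=np.mgrid[:400,:640]
    P=np.stack([(u-cx)/f*d,(v-cy)/f*d,d],-1);return (P-t)@R
def proj(n,X):
    f,cx,cy,R,t=cam(n);p=np.asarray(X)@R.T+t;return p[...,:2]/p[...,2:]*f+[cx,cy]
E
python3 - <<'E'
from h import *
ims=[]
for n in("scene","top"):
    im,d=grab_frame(n);np.savez(f"/tmp/{n}.npz",im=im,d=d);P=cloud(n,d);ims.append(im)
    f,cx,cy,R,t=cam(n);print(n,"f",f,"campos",-R.T@t)
    for th in("tank","plug","cam_left"):
        for o in outline_of(th,n):
            m=o["region"]&(d>0);q=P[m];print(n,th,round(o["confidence"],2),o["extent"],q.mean(0).round(3) if len(q) else None, np.percentile(q[:,2],98).round(3) if len(q) else None)
cv2.imwrite("pics/a.png",cv2.resize(np.vstack(ims),(480*1,600)))
s=read_state();print(s)
E
```

```text
scene f 480.63611001689446 campos [1.22455146 0.01787863 0.76682136]
scene tank 0.89 [82.7, 229.3, 119.0, 99.2] [ 0.787 -0.319  0.078] 0.155
scene tank 0.58 [233.3, 143.0, 85.9, 87.8] [ 0.551 -0.144  0.074] 0.162
scene plug 0.86 [265.8, 144.0, 17.2, 17.4] [ 0.524 -0.15   0.159] 0.169
scene plug 0.79 [195.4, 159.2, 15.1, 22.1] [ 0.463 -0.331  0.031] 0.046
scene plug 0.39 [231.8, 141.2, 91.5, 89.7] [ 0.551 -0.144  0.075] 0.163
scene cam_left 0.76 [154.3, 230.2, 44.1, 15.4] [ 0.753 -0.273  0.145] 0.149
scene cam_left 0.65 [290.0, 143.1, 29.1, 14.4] [ 0.495 -0.098  0.144] 0.16
top f 399.36207763901325 campos [ 0.42424875 -0.06666756  0.93687252]
top tank 0.97 [324.1, 205.5, 87.0, 84.8] [ 0.524 -0.151  0.079] 0.17
top tank 0.97 [417.6, 120.2, 96.0, 82.1] [ 0.755 -0.325  0.081] 0.157
top plug 0.8 [361.4, 227.7, 17.9, 22.4] [ 0.53  -0.15   0.162] 0.17
top plug 0.67 [427.2, 277.6, 23.1, 23.5] [ 0.459 -0.333  0.041] 0.047
top cam_left 0.73 [325.6, 237.5, 30.9, 15.2] [ 0.504 -0.098  0.147] 0.16
top cam_left 0.49 [429.2, 137.2, 31.8, 12.5] [ 0.757 -0.276  0.136] 0.151
{'t': 0.4, 'joint_positions': array([ 1.12587546e+00,  1.58471890e-01,  1.59716579e+00,  2.38679063e-06,
        1.38621659e+00, -2.10101641e-01]), 'joint_vel': array([-7.53118478e-04, -4.81682572e-04,  3.69802955e-05, -6.19816899e-04,
        5.13171876e-04, -1.02526469e-03]), 'joint_efforts': array([ 1.09492288e-03, -3.85084999e+01, -3.21886003e+01,  7.00595789e-02,
        3.30185832e-02, -6.43313592e-05]), 'position': array([0.1337611 , 0.55912416, 0.23147759]), 'ee_rot': array([ 7.85069291e-01,  6.19407936e-01, -1.17852913e-04,  5.67724256e-05]), 'force': array([-0.49785494,  0.61021569,  0.15266538]), 'moment': array([-0.01343172,  0.00778487, -0.05019436]), 'gripper_width': 1.000816624500995}
```

View pics/a.png

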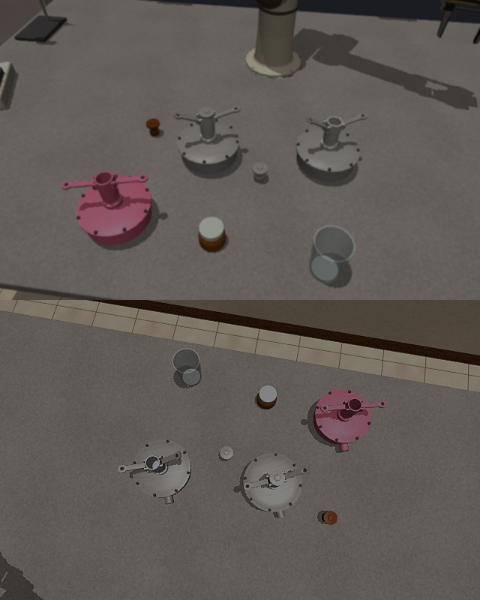

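The picture shows plugged steel tank at top (364,245), empty steel tank at (213,222), pink tank at (460,150), brown plug at (439,290), and a small grey part at (301,204). I choose the plugged steel tank and check it in a close crop.

```bash
python3 - <<'E'
from h import *
c0=np.array([.527,-.150])
for n in("scene","top"):
    z=np.load(f"/tmp/{n}.npz");im,d=z["im"],z["d"];P=cloud(n,d)
    u,v=proj(n,[*c0,.15]).astype(int)
    cr=im[v-55:v+65,u-65:u+65];cv2.imwrite(f"/tmp/c_{n}.png",cv2.resize(cr,None,fx=3,fy=3,interpolation=2))
    r=np.linalg.norm(P[...,:2]-c0,axis=-1)
    ok=(d>0)
    m=ok&(r<.04)&(P[...,2]>.155);q=P[m];print(n,"plugtop",m.sum(),q.mean(0).round(4),(q.min(0)).round(3),q.max(0).round(3))
    m=ok&(r<.1)&(r>.035)&(P[...,2]>.12);q=P[m]
    w=q[:,:2]-c0;U,S,V=np.linalg.svd(w-w.mean(0),full_matrices=False);a=V[0]*np.sign(V[0][1]);s=w@a;
    print("axis",a.round(3),np.degrees(np.arctan2(a[1],a[0])).round(1))
    for sg in(1,-1):
        k=s*sg>0;t=s[k]*sg;lat=w[k]@[-a[1],a[0]];pf=np.polyfit(t,q[k,2],1)
        print(sg,k.sum(),"far",t.max().round(4),"lat",np.median(lat).round(4),"slope",np.arctan(pf[0]).round(3),"z@max",np.polyval(pf,t.max()).round(3),"lat fit",np.polyfit(t,lat,1).round(3))
    # lid circle
    m=ok&(r<.1)&(abs(P[...,2]-.07)<.004);q=P[m];print("lid",((q.min(0)+q.max(0))/2).round(4),(q.max(0)-q.min(0)).round(3))
a,b=cv2.imread("/tmp/c_scene.png"),cv2.imread("/tmp/c_top.png");cv2.imwrite("pics/b.png",np.hstack([a,b]))
E
```

```text
scene plugtop 315 [ 0.5329 -0.1493  0.1644] [ 0.507 -0.188  0.155] [ 0.55  -0.128  0.171]
axis [-0.435  0.9  ] 115.8
1 200 far 0.0897 lat -0.0043 slope 0.175 z@max 0.158 lat fit [-0.014 -0.002]
-1 188 far 0.0849 lat -0.0046 slope 0.474 z@max 0.178 lat fit [-0.015 -0.003]
lid [ 0.5338 -0.1491  0.0699] [0.151 0.167 0.008]
top plugtop 375 [ 0.5285 -0.1501  0.1655] [ 0.507 -0.187  0.155] [ 0.55  -0.123  0.173]
axis [-0.43   0.903] 115.5
1 223 far 0.0899 lat -0.0014 slope 0.16 z@max 0.159 lat fit [ 0.001 -0.002]
-1 232 far 0.0855 lat -0.0016 slope 0.468 z@max 0.179 lat fit [ 0.01  -0.002]
lid [ 0.5287 -0.151   0.07  ] [0.167 0.166 0.008]
```

View pics/b.png

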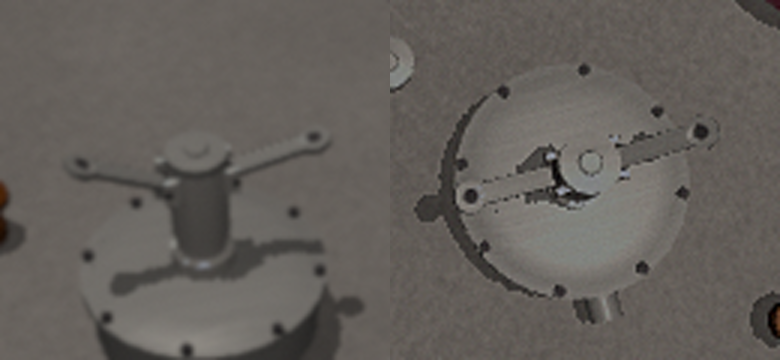

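The crop confirms it: plug with a knob seated in the steel coupler, both arms raised (left crop ends near (80,162) and (315,135)). Axis is about (0.529,-0.150), arms along 115.6°. The plan is to straddle the coupler with open jaws, push both arms down with the fingertips, then close gently on them.

```bash
python3 -m inch '[[1,-597,549,-30,-0.682],[1,-597,549,-30,-0.682],[1,-597,549,-30,-0.682],[1,-597,549,-30,-0.682],[1,-597,549,-30,-0.682],[1,-597,549,-30,-0.682],[1,-597,549,-30,-0.682],[1,-597,549,-30,-0.682],[1,-597,549,-30,-0.682],[1,-597,549,-30,-0.682],[1,-597,549,-30,-0.682],[1,-597,549,-30,-0.682]]' 20
cat > off.py <<'E'
from h import *
from scipy.spatial.transform import Rotation as Ro
s=read_state();R=Ro.from_quat(s["ee_rot"]).as_matrix();yaw=np.degrees(np.arctan2(R[1,0],R[0,0]))
g=np.array([.529,-.150,.23]);print(s["t"],s["position"].round(4),"yaw",yaw.round(1),"roll needed(tool)",-np.radians(115.6-yaw).round(3),"shift mm",((g-s["position"])@R*1e3).round(1),s["force"].round(1),s["joint_positions"].round(2),R[:,2].round(3))
E
python3 off.py
```

```text
t: 1.6
position: [0.4163, 0.0527, 0.2536]
ee_rot: [0.533, 0.846, 0.0, 0.001]
force: [0.9, 0.4, 0.3]
gripper_width: 0.999
1.6 [0.4163 0.0527 0.2536] yaw 115.6 roll needed(tool) -0.0 shift mm [-231.5   14.1   23.7] [0.9 0.4 0.3] [-0.16 -0.28  1.97  0.    1.45 -2.18] [ 0.001  0.    -1.   ]
```

```bash
python3 -m inch '[[1,0,0,0,0],[1,0,0,0,0]]'; python3 off.py
```

```text
t: 1.8
position: [0.4157, 0.0541, 0.2531]
ee_rot: [0.534, 0.846, 0.0, -0.0]
force: [-1.2, -0.2, 0.2]
gripper_width: 1.0
1.8 [0.4157 0.0541 0.2531] yaw 115.5 roll needed(tool) -0.002 shift mm [-233.    14.6   22.9] [-1.2 -0.2  0.2] [-0.16 -0.28  1.98  0.    1.45 -2.18] [-0.001  0.    -1.   ]
```

```bash
python3 -m inch '[[1,-233,14.6,0,0],[1,-233,14.6,0,0],[1,-233,14.6,0,0],[1,-233,14.6,0,0],[1,-233,14.6,10,0],[1,-233,14.6,23,0],[1,-233,14.6,23,0],[1,-233,14.6,23,0]]'; python3 off.py
python3 - <<'E'
from h import *
im,d=grab_frame("scene");a=im[100:260,170:380]
im,d=grab_frame("top");b=im[165:325,260:470]
cv2.imwrite("pics/c.png",cv2.resize(np.hstack([a,b]),None,fx=1.9,fy=1.9,interpolation=2))
E
```

```text
t: 2.6
position: [0.529, -0.1467, 0.2299]
ee_rot: [0.532, 0.847, 0.0, -0.001]
force: [0.0, -0.4, -0.6]
gripper_width: 0.998
2.6 [ 0.529  -0.1467  0.2299] yaw 115.8 roll needed(tool) 0.003 shift mm [-3.  -1.4 -0.1] [ 0.  -0.4 -0.6] [-0.49  0.09  1.67  0.    1.38 -2.51] [-0.001  0.001 -1.   ]
```

View pics/c.png

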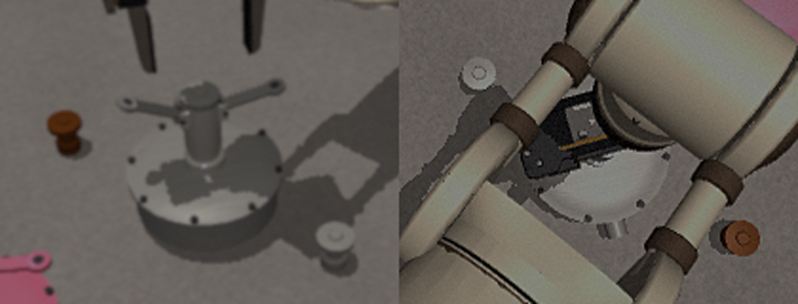

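The picture shows the open fingers at (148,70) and (253,50), straddling the coupler over both arms. Next I descend in steps.

```bash
python3 -m inch '[[1,-2,-1,0,0],[1,-2,-1,15,0],[1,-2,-1,30,0],[1,-2,-1,40,0],[1,-2,-1,50,0],[1,-2,-1,58,0],[1,-2,-1,66,0],[1,-2,-1,74,0],[1,-2,-1,82,0],[1,-2,-1,82,0]]'; python3 off.py
python3 - <<'E'
from h import *
im,d=grab_frame("scene");a=im[90:250,170:380]
cv2.imwrite("pics/d.png",cv2.resize(a,None,fx=3,fy=3,interpolation=2))
E
```

```text
t: 3.7
position: [0.5296, -0.1512, 0.1476]
ee_rot: [0.533, 0.846, 0.0, 0.0]
force: [1.1, -0.5, -0.6]
gripper_width: 1.001
3.7 [ 0.5296 -0.1512  0.1476] yaw 115.6 roll needed(tool) 0.0 shift mm [  1.4  -0.  -82.4] [ 1.1 -0.5 -0.6] [-0.5   0.18  1.75  0.    1.22 -2.52] [ 0.  0. -1.]
```

View pics/d.png

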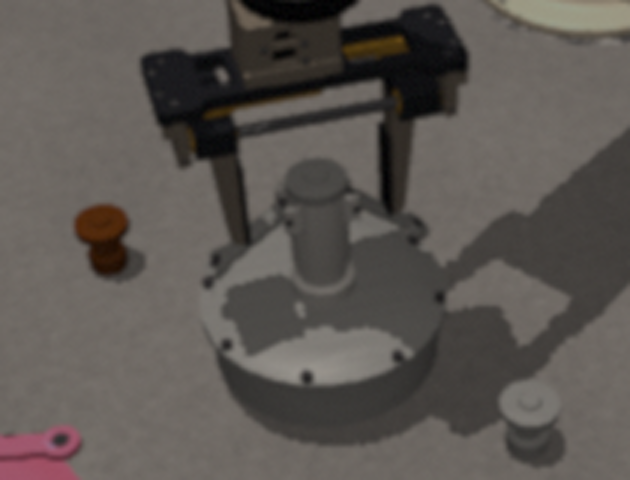

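Both arms are down about equally, with ends at (220,262) and (410,230), and the plug is seated. Continuing down to a tip height of about 92 mm.

```bash
python3 -m inch '[[1,0,0,8,0],[1,0,0,16,0],[1,0,0,24,0],[1,0,0,32,0],[1,0,0,38,0],[1,0,0,38,0]]'; python3 off.py
python3 -m inch '[[0.6,0,0,0,0],[0.4,0,0,0,0],[0.2,0,0,0,0],[0,0,0,0,0],[0,0,0,0,0],[0,0,0,0,0],[0,0,0,0,0],[0,0,0,0,0]]' 25;python3 off.py
python3 - <<'E'
from h import *
im,d=grab_frame("scene");a=im[90:250,170:380]
cv2.imwrite("pics/e.png",cv2.resize(a,None,fx=3,fy=3,interpolation=2))
E
```

```text
t: 4.35
position: [0.5285, -0.1508, 0.1084]
ee_rot: [0.533, 0.846, -0.0, -0.001]
force: [-0.5, -0.2, -0.4]
gripper_width: 1.0
4.35 [ 0.5285 -0.1508  0.1084] yaw 115.6 roll needed(tool) 0.0 shift mm [   0.7    0.6 -121.6] [-0.5 -0.2 -0.4] [-0.5   0.22  1.78 -0.    1.14 -2.52] [-0.003  0.001 -1.   ]
t: 5.15
position: [0.5287, -0.1499, 0.1099]
ee_rot: [0.533, 0.846, 0.001, -0.002]
force: [-2.7, 4.6, 0.8]
gripper_width: 0.563
5.15 [ 0.5287 -0.1499  0.1099] yaw 115.6 roll needed(tool) 0.0 shift mm [ 2.000e-01  1.000e-01 -1.201e+02] [-2.7  4.6  0.8] [-0.5   0.22  1.78  0.    1.15 -2.52] [-0.002  0.003 -1.   ]
```

View pics/e.png

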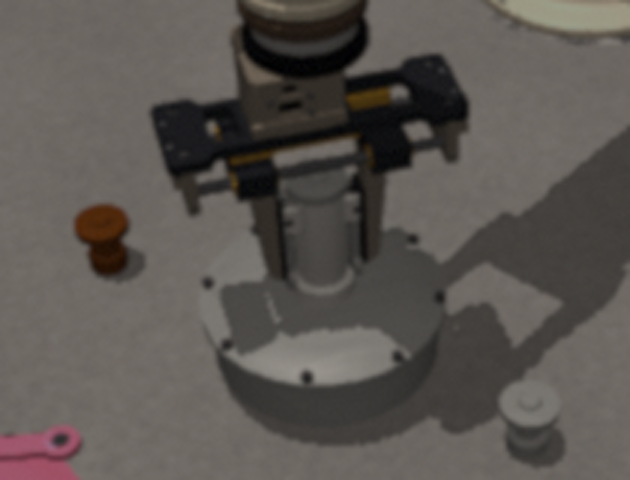

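The picture shows both fingers closed against the coupler's sides, at (275,240) and (370,220). The gap is 0.563 × 92 = 51.8 mm, which matches the 52 mm expected with both arms home. Next I open and lift clear.

```bash
python3 -m inch '[[0.5,0,0,0,0],[1,0,0,0,0],[1,0,0,0,0],[1,0,0,0,0],[1,0,0,0,0],[1,0,0,-30,0],[1,0,0,-60,0],[1,0,0,-100,0],[1,0,0,-140,0],[1,0,0,-160,0],[1,0,0,-160,0],[1,0,0,-160,0]]'; python3 off.py
python3 - <<'E'
from h import *
im,d=grab_frame("scene");a=im[110:240,190:360];P=cloud("scene",d)
cv2.imwrite("pics/f.png",cv2.resize(a,None,fx=4,fy=4,interpolation=2))
c=np.array([.529,-.15]);w=P[...,:2]-c;r=np.linalg.norm(w,axis=-1);k=(d>0)&(r<.05)
m=k&(P[...,2]>.155)&(P[...,2]<.19);q=P[m];print("plug",q.mean(0).round(4),np.percentile(q[:,2],[50,98]).round(4))
a=np.array([-.432,.902]);s=w@a
for zl in(.08,.095,.11,.125,.14):
    b=k&(abs(P[...,2]-zl)<.007);print(zl,np.percentile(s[b],[1,99]).round(4),b.sum())
E
```

```text
t: 6.4
position: [0.5293, -0.1512, 0.2693]
ee_rot: [0.533, 0.846, -0.0, -0.0]
force: [0.8, 0.1, -1.0]
gripper_width: 1.003
6.4 [ 0.5293 -0.1512  0.2693] yaw 115.6 roll needed(tool) 0.0 shift mm [ 1.1  0.3 39.3] [ 0.8  0.1 -1. ] [-0.5   0.07  1.62 -0.    1.45 -2.52] [-0.001  0.    -1.   ]
plug [ 0.5324 -0.1485  0.1646] [0.1655 0.1694]
0.08 [-0.0301  0.025 ] 158
0.095 [-0.0249  0.0268] 125
0.11 [-0.025   0.0249] 133
0.125 [-0.0251  0.0254] 123
0.14 [-0.0247  0.0264] 157
```

View pics/f.png

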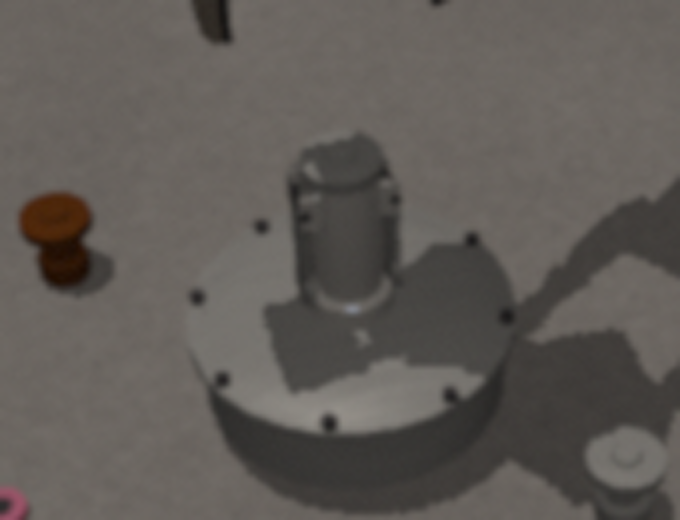

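The picture shows both arms hanging along the coupler at (300,240) and (393,235), ±25–27 mm from the axis at each height where the reading is clear of the lid. The plug is seated upright at (345,160), with its top at 169 mm, and the gripper is clear.

```bash
python3 -c "from station import *; print(job_done())"
```

```text
the job is handed in; nothing more can be done
None
```

I swung both cam arms of the plugged tank down together and handed the job in at about 6.5 s; it gave no verdict. I pushed them down with the open fingertips, then closed the jaws on both at 25 N, opened and lifted clear.

My last checks showed:
- **Cam arms:** the jaws stopped at 51.8 mm, against 52 mm expected when both are home. After release, both arms measured 25–27 mm from the coupler's axis from 95 mm up to 140 mm. The lowest reading, at 80 mm, was 30 mm on one side, probably the coupler's foot or the lid.
- **Plug:** it looks seated and upright, with its top at 169 mm. The scene camera puts its centre about 4 mm from the axis I used. That camera read about the same before the move, so I take it as viewing bias and not a shift.
- **Forces and the other tank:** the wrist force readings after each move stayed under 6 N. The gripper passed above and to the side of the empty tank, but I did not look at that tank again afterwards.

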